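# Slide the copper pan onto the blue ring of the jeweller's hob

## Robot

A 6-joint arm with a two-finger parallel gripper is mounted at the origin on the work surface. World frame = base frame: x ahead of the robot, y to its left, z up, the work surface at z = 0. Lengths are in mm, angles in rad, forces in N, time in s.
With the tool pointing down it reaches from about 350 to 775 mm from the base axis. Payload 7.3 kg.
Tool frame: the origin (TCP) lies at the centre of the arm's flange, where the gripper is bolted on; the fingertips stand 178 mm ahead of it and the grasp point (between the pads) lies 159 mm ahead of it; z points along the fingers, y is the direction in which the jaws open and shut (so a half turn about z gives the same grasp; the last joint's range is limited). The gripper opens to 92 mm and grips with 3 to 60 N. Pads are 19 mm wide; open, the fingers measure 130 mm over their backs; the gripper's body (75 mm by 190 mm) begins 47 mm behind the grasp point.
Start: joints at [1.047, 0.342, 1.524, -0, 1.275, -0.146], TCP at [193.639, 487.987, 404.741] pointing down, gripper open.
Joint ranges: [-2.53, 2.53], [-0.77, 2.02], [0.04, 2.7], [-1, 4.14], [0.28, 2.66], [-3.11, 3.11]. Speed limits (rad/s): [2.57, 2.57, 3.14, 3.14, 3.14, 3.14].

## Interface

Orientations are given as [roll, pitch, yaw] about the fixed x, y, z axes, in that order (R = Rz(yaw) Ry(pitch) Rx(roll)).
In Python, from plant import status, viewer, ticket gives the robot as it stands.
- The arm moves only by the tool play_rows, never from a script. Its argument "commands" is a list of rows, each an object with "offset": the shift along the tool's x, y, z in m, a list of three; "twist": the turn about the tool's z in degrees. A call has 1 to 5 rows; each row shifts and turns the commanded pose from where the row before left it, along the tool's axes as they then stand; what a row does not reach is not made up. A row lasts 1/10 s, in which the tool goes at most 50 mm and 8.59 degrees, less where a joint would pass 70% of its speed; a pose out of reach is approached as far as the arm can. A call with a gripper value outside its range is refused whole. "jaw" is the closure in counts, from 0 (fully open) to 255 (shut), set as the call begins (left out, the last holds). The fingers move at their own pace and stop on an object; the grip force is fixed at half the most. Time passes only in rows, so rows that do not move let the fingers close. It gives the time, the measured TCP pose, the force and the opening at its end, in the units of the state.
- status.get_obs(): the state, without advancing time (a new reading comes with each control period).
- viewer.capture(name): name is "scene" or "top" or "wrist"; returns the picture (384x512x3 uint8, red, green, blue); there is no depth.
- viewer.camera_params(name): a dict with "fov_y" (degrees; the focal length in pixels is half the picture's height over the tangent of half this angle, whatever the lens; pixels are square), "cx", "cy" (the principal point, pixels), "rvec" (rotation vector, rad) and "tvec" (3), from world to camera coordinates, as OpenCV has them; the wrist camera has in their place "T_tool_cam" (4x4, takes a point from camera to tool coordinates, whose origin is the TCP and whose axes are the flange's). Camera axes: x right, y down, z forward; pixel columns grow to the right and rows downward; lengths in mm; the calibration is good to about 2 mm. A picture is of the moment at which its call begins: read the wrist's pose just before it. camera_params takes no time and is no camera call.
- ticket.close_job(): hands the job in, once; it reports no verdict.
The state is a dict: "time": time; "joint_positions": joint angles; "dq": joint speeds; "tau": joint torques, N m; "tool_pos": TCP position; "tcp_rot": TCP orientation; "contact_force": force on the tool from outside, world axes, zero at the start; "moment": the same for the moment, N m; "grip_width": finger opening in mm.
Only numpy, scipy, OpenCV 4.12 (cv2) and the standard library are available. Lean on these libraries where they do the work, as an engineer would, in place of code of your own. Each camera call takes 0.05 s, during which the arm holds its last target.

## Task

On the workshop's black warming hob, slide the copper pan sideways from the amber ring until it stands centred inside the blue ring, its base clear of the painted line all round. Keep its base flat on the hob all the way, do not lift or tip it, leave the steel pan where it stands on the white ring, and let go of the copper pan when it is there.

Things in the scene. Friction and masses are not known exactly. Their poses are not given: they have to be found in the camera images.
- copper_pan_mid (a point): Centre of the loose, empty copper-coloured pan (0.3 to 0.65 kg): round, 100 mm across (base 94 mm), 55 mm tall; on its axis, 27.5 mm above its underside. Own z up; its straight wooden handle points along its own -x, roughly to the robot. It starts on the amber ring, the middle of three in a row on a fixed black hob, 520 x 260 mm, whose flat top is 40 mm above the bench.
- handle_grip (a point): Middle of the copper pan's handle, a pale wooden bar: 112 mm from the pan's axis along the pan's own -x, 42 mm above its underside (82 mm above the bench). The bar is 100 mm long (pan's x), 18 mm wide (pan's y), 14 mm high; free space on both sides, and 35 mm below it down to the hob's top.
- ring_blue: Blue ring painted on the hob, the target: inner diameter 130 mm, outer 142 mm, flat, fixed. Origin at its centre on the hob's top, 40 mm above the bench. Empty; 160 mm to the left or right of the amber ring, with nothing between. Its x and y axes lie along the hob's short and long sides; the hob may be turned a little.
- steel_pan: Bystander: a loose steel-grey pan of the same shape, size and handle as the copper one, on the white ring, 160 mm from the amber ring on the side away from the blue one. Origin at the centre of its underside; handle along its own -x. To be left alone.
Mind the look-alikes: they are no part of the job. Of the things shaped like the part that bears copper_pan_mid, the copper one is meant.

How it is judged:
By the outcome, as a careful person would: the job done as asked, in the order asked, and still so for the second after the job is handed in, with the robot touching nothing.
It also fails if it takes over 32 s, if anything falls off the work surface, if the arm or the gripper's body presses on something with over 40 N, if the wrist force passes 120 N, or if a joint passes its speed limit or range.

## Working session

There is one attempt and no reset: what is moved stays moved. The work goes in short steps, Python scripts to look and compute and a tool call to move; the robot and the scene stay as the last step left them, time stands still between calls to the robot, and variables do not carry over. Pictures are saved under pics/ and viewed, and the job is handed in when it is done.

Besides the shell and the picture viewer there is one more tool, called after "Call:" as a command line: name --argument value ..., lists and objects as JSON in quotes. play_rows: Moves the arm, as the interface text tells. Its arguments: {"type":"object","properties":{"commands":{"type":"array"},"jaw":{"type":"number"}},"required":["commands"]}

```bash
mkdir -p pics; ls; python3 - <<'E'
from plant import status, viewer
import cv2,numpy as np
print(status.get_obs())
for n in ("top","scene"):
    im=viewer.capture(n); cv2.imwrite(f"pics/{n}0.png",im[:,:,::-1]); print(n,viewer.camera_params(n))
print(viewer.camera_params("wrist"))
E
```

```text
pics
{'time': 0.0, 'joint_positions': array([ 1.04700561e+00,  3.42758121e-01,  1.52503347e+00,  1.21374406e-06,
        1.27539288e+00, -1.45953692e-01]), 'dq': array([ 0.00110225, -0.00014418,  0.00105865, -0.00127628, -0.00036696,
       -0.00204353]), 'tau': array([ 1.45356520e-03, -4.31243455e+01, -2.44226807e+01,  7.18191988e-02,
        5.57570206e-02, -1.26895316e-04]), 'tool_pos': array([193.56755736, 487.86982892, 404.02062409]), 'tcp_rot': array([-3.14001792e+00, -2.32657034e-04,  2.76375510e+00]), 'contact_force': array([-0.40384646,  0.02242633,  0.39531476]), 'moment': array([0.00896972, 0.06578075, 0.01041777]), 'grip_width': 91.8121214692692}
top {'fov_y': 46.50790596699846, 'cx': 264.66006488731864, 'cy': 194.87739403314185, 'rvec': array([ 2.02256696, -2.16742108,  0.25866971]), 'tvec': array([  36.80076309,  537.55671822, 1103.48312826])}
scene {'fov_y': 48.61965712559476, 'cx': 248.7328996374649, 'cy': 191.12426315895735, 'rvec': array([ 0.96128862,  2.39516195, -1.16238914]), 'tvec': array([ 372.65739473, -146.96779868, 1382.49188177])}
{'fov_y': 68.02085693508013, 'cx': 254.1635731786645, 'cy': 191.28550898026674, 'T_tool_cam': array([[-6.44956363e-04, -9.59970020e-01, -2.80102025e-01,
         7.65977606e+01],
       [ 9.99999764e-01, -6.85182976e-04,  4.56937237e-05,
         6.30470052e-01],
       [-2.35785744e-04, -2.80101929e-01,  9.59970236e-01,
         1.97691466e+01],
       [ 0.00000000e+00,  0.00000000e+00,  0.00000000e+00,
         1.00000000e+00]])}
```

View pics/top0.png

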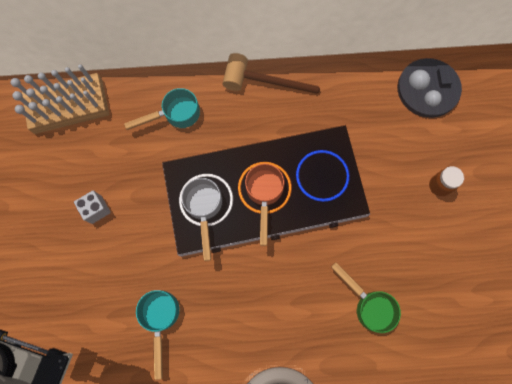

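View pics/scene0.png

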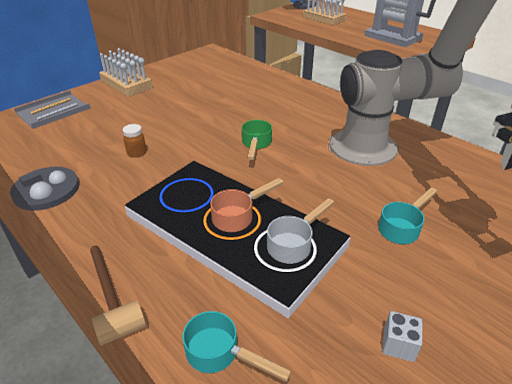

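The top view shows five pan-shaped things:
- Copper at (265,185), on the amber ring.
- Steel-grey at (203,198), on the white ring.
- Teal at (181,108) and (158,312).
- Green at (379,313).

Only the one at (265,185) is copper-coloured and stands on the amber ring. The blue ring is at (323,175). I'll confirm in a crop and measure.

```bash
cat > h.py <<'E'
import numpy as np,cv2
from scipy.optimize import least_squares
from scipy.spatial.transform import Rotation as Ro
from plant import status,viewer
def cam(n,obs=None):
    p=viewer.camera_params(n); f=192/np.tan(np.radians(p['fov_y'])/2)
    if n=='wrist':
        T=np.eye(4);T[:3,:3]=Ro.from_euler('xyz',obs['tcp_rot']).as_matrix();T[:3,3]=obs['tool_pos']
        T=T@p['T_tool_cam'];R=T[:3,:3];C=T[:3,3]
    else:
        Rc=cv2.Rodrigues(p['rvec'])[0];R=Rc.T;C=-R@p['tvec']
    return f,p['cx'],p['cy'],R,C
def cast(c,uv,z):
    f,cx,cy,R,C=c; uv=np.atleast_2d(uv).astype(float)
    d=np.c_[(uv[:,0]-cx)/f,(uv[:,1]-cy)/f,np.ones(len(uv))]@R.T
    return C+d*((z-C[2])/d[:,2])[:,None]
def proj(c,P):
    f,cx,cy,R,C=c; q=(np.atleast_2d(P)-C)@R; return np.c_[cx+f*q[:,0]/q[:,2],cy+f*q[:,1]/q[:,2]]
def circ(P):
    r=least_squares(lambda a:np.hypot(P[:,0]-a[0],P[:,1]-a[1])-a[2],[*P[:,:2].mean(0),60],loss='soft_l1')
    return r.x,np.sqrt(np.mean(r.fun**2))
def big(m):
    n,l,s,_=cv2.connectedComponentsWithStats(m.astype(np.uint8)); k=1+np.argmax(s[1:,4]); return l==k
def masks(im):
    h=cv2.cvtColor(im,cv2.COLOR_RGB2HSV).astype(int);H,S,V=h[...,0],h[...,1],h[...,2]
    return H,S,V
E
python3 - <<'E'
from h import *
im=cv2.imread('pics/top0.png')[:,:,::-1].copy()
H,S,V=masks(im)
print(im[185,265],im[200,264],im[230,264],im[175,298],im[163,240],im[250,207],im[180,290])
cv2.imwrite('pics/crop0.png',cv2.resize(im[110:270,150:380],None,fx=3.4,fy=3.4,interpolation=cv2.INTER_CUBIC)[:,:,::-1])
c=cam('top');print(c[4])
b=(H>105)&(H<130)&(S>150)&(V>100);b[:, :280]=0
v,u=np.nonzero(b);P=cast(c,np.c_[u,v],40);print('blue',len(u),circ(P))
E
```

```text
[215 116  79] [182  99  69] [204 155 103] [ 41  63 161] [46 35 32] [206 157 104] [127  71  32]
[ 261.25711653   15.46441917 1199.79252649]
blue 505 (array([ 589.61926015, -159.63250637,   68.15592144]), np.float64(2.60024163205424))
```

View pics/crop0.png

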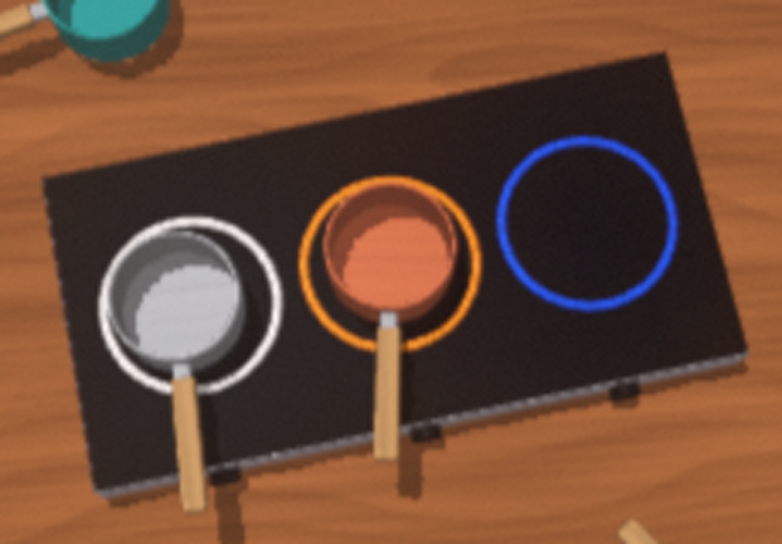

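The crop shows the copper pan at full-image (265,185), with its handle tip near (264,244). The blue ring is empty and nothing lies between them. The fitted blue radius is 68.2, against the 68 mm it should be. Next I'll measure the pan and handle.

```bash
cat >> h.py <<'E'
def rimfit(P,r=50,n=200):
    # fixed radius circle fit
    s=least_squares(lambda a:np.hypot(P[:,0]-a[0],P[:,1]-a[1])-r,P[:,:2].mean(0),loss='soft_l1')
    return s.x,np.sqrt(np.mean(s.fun**2))
def copper_mask(im):
    H,S,V=masks(im); return big((H<10)&(S>115)&(V>70))
E
python3 - <<'E'
from h import *
out={}
for n in ('top','scene'):
    im=cv2.imread(f'pics/{n}0.png')[:,:,::-1].copy();H,S,V=masks(im);c=cam(n)
    W=np.s_[110:270,150:380] if n=='top' else np.s_[160:300,120:355]
    w=np.zeros(H.shape,bool);w[W]=1
    b=w&(H>105)&(H<130)&(S>150)&(V>100);v,u=np.nonzero(b);print(n,'blue',circ(cast(c,np.c_[u,v],40)))
    hobpx=[(265,185)] if n=='top' else [(232,212)]
    y0,x0=(185,265) if n=='top' else (210,232)
    near=np.zeros(H.shape,bool);near[y0-27:y0+27,x0-28:x0+28]=1
    a=near&(H>=10)&(H<20)&(S>180)&(V>200);v,u=np.nonzero(a);print('amber',len(u),circ(cast(c,np.c_[u,v],40)))
    cm=near&(H<12)&(S>100)&(V>70);cm=big(cm)
    k=cv2.findContours(cm.astype(np.uint8),0,1)[0];k=max(k,key=len)[:,0]
    P=cast(c,k,95);
    ctr=P.mean(0)
    away=(P-ctr)[:,:2]@((ctr-c[4])[:2]/np.linalg.norm((ctr-c[4])[:2]))
    Q=P[away>0];print('rim z95',rimfit(Q),circ(Q))
    # handle
    hw=np.zeros(H.shape,bool)
    if n=='top': hw[204:250,255:275]=1
    else: hw[175:202,245:287]=1
    hm=hw&(H>=8)&(H<20)&(S>70)&(S<150)&(V>170);hm=big(hm)
    v,u=np.nonzero(hm);P=cast(c,np.c_[u,v],89);r=cv2.minAreaRect(P[:,:2].astype(np.float32));print('handle',len(u),r,P[:,:2].mean(0))
    cv2.imwrite(f'pics/m_{n}.png',cv2.resize((cm*120+hm*255+a*60+b*60).clip(0,255).astype(np.uint8)[W],None,fx=3,fy=3))
E
```

```text
top blue (array([ 589.61926015, -159.63250637,   68.15592144]), np.float64(2.60024163205424))
amber 262 (array([567.01351923,  -1.00046335,  68.11817965]), np.float64(1.4750277264654794))
rim z95 (array([564.83351779,  -1.51168461]), np.float64(1.6486880385303353)) (array([563.49083279,  -1.32493156,  51.15223467]), np.float64(1.4570582529674738))
handle 242 ((455.8040466308594, 9.399322509765625), (15.051528930664062, 96.9266357421875), 86.01880645751953) [453.06070297   8.79804547]
scene blue (array([ 590.72467588, -160.1892379 ,   68.28741102]), np.float64(2.8600021908025637))
amber 164 (array([568.40560223,  -2.24476243,  67.98993858]), np.float64(1.7423811673601513))
rim z95 (array([569.15636608,  -1.06406686]), np.float64(1.5280907618457706)) (array([569.20996791,  -0.9705498 ,  50.1021153 ]), np.float64(1.526104425652089))
handle 496 ((457.1195068359375, 5.576011657714844), (87.24150085449219, 107.27850341796875), 45.59828567504883) [451.1412772   -4.65152361]
```

Two views agree, and the sizes check out:

| Point | Position (mm) | Check |
|---|---|---|
| Amber ring centre | (567.5, -1.5) | |
| Blue ring centre | (590, -160) | 160 mm from amber |
| Pan axis | (567, -1.3) | sits on the amber ring |
| Handle grip | (454.5, 9) | 112.6 mm from the pan axis |

The pan's yaw is about -5°. I'll fly to a hover above the handle.

```bash
cat >> h.py <<'E'
def plan(x,y,z,yaw):
    o=status.get_obs();R=Ro.from_euler('xyz',o['tcp_rot']).as_matrix()
    d=R.T@(np.array([x,y,z])-o['tool_pos']); dy=(yaw-o['tcp_rot'][2]+np.pi)%(2*np.pi)-np.pi
    print('t',o['time'],'tool delta mm',d.round(1),'twist deg',round(-np.degrees(dy),2),'F',o['contact_force'].round(1),'pos',o['tool_pos'].round(1),o['tcp_rot'].round(3),'w',o['grip_width'])
E
python3 -c "
from h import *
plan(454.5,9,340,np.pi-.087)"
```

```text
t 0.1 tool delta mm [-419.2 -348.8   64.5] twist deg -16.66 F [ 1.5  0.4 -1.2] pos [193.6 487.9 404.1] [-3.14  -0.     2.764] w 91.78672636976157
```

Call:
play_rows --commands '[{"offset":[-0.028,-0.0233,0.0043],"twist":0},{"offset":[-0.028,-0.0233,0.0043],"twist":0},{"offset":[-0.028,-0.0233,0.0043],"twist":0},{"offset":[-0.028,-0.0233,0.0043],"twist":0},{"offset":[-0.028,-0.0233,0.0043],"twist":0}]' --jaw 0

```text
time: 0.6
tool_pos: [281.1, 326.7, 382.8]
tcp_rot: [-3.141, -0.0, 2.764]
contact_force: [0.4, 0.1, 0.4]
grip_width: 91.7
```

Call:
play_rows --commands '[{"offset":[-0.028,-0.0233,0.0043],"twist":0},{"offset":[-0.028,-0.0233,0.0043],"twist":0},{"offset":[-0.028,-0.0233,0.0043],"twist":0},{"offset":[-0.028,-0.0233,0.0043],"twist":0},{"offset":[-0.028,-0.0233,0.0043],"twist":0}]'

```text
time: 1.1
tool_pos: [368.3, 166.7, 361.5]
tcp_rot: [3.142, -0.0, 2.764]
contact_force: [0.5, 0.5, -0.1]
grip_width: 92.2
```

Call:
play_rows --commands '[{"offset":[-0.028,-0.0233,0.0043],"twist":0},{"offset":[-0.028,-0.0233,0.0043],"twist":0},{"offset":[-0.028,-0.0233,0.0043],"twist":0},{"offset":[-0.028,-0.0233,0.0043],"twist":0},{"offset":[-0.028,-0.0233,0.0043],"twist":0}]'

```text
time: 1.6
tool_pos: [455.5, 6.7, 339.8]
tcp_rot: [3.142, -0.0, 2.764]
contact_force: [0.5, -0.7, 0.3]
grip_width: 92.0
```

Call:
play_rows --commands '[{"offset":[0,0,0],"twist":-8.3},{"offset":[0,0,0],"twist":-8.3},{"offset":[0,0,0],"twist":0},{"offset":[0,0,0],"twist":0}]'

```text
time: 2.0
tool_pos: [455.0, 8.3, 340.0]
tcp_rot: [3.141, -0.0, 3.05]
contact_force: [-0.2, 0.1, 0.0]
grip_width: 91.5
```

```bash
python3 - <<'E'
from h import *
plan(454.5,9,340,np.pi-.087)
o=status.get_obs();im=viewer.capture('wrist');cv2.imwrite('pics/w1.png',im[:,:,::-1])
np.save('w1.npy',{k:o[k] for k in('tool_pos','tcp_rot')},allow_pickle=True)
c=cam('wrist',o);print(proj(c,[[454.5,9,89],[567,-1.3,95],[590,-160,40]]))
E
```

```text
t 2.0 tool delta mm [0.6 0.7 0. ] twist deg -0.28 F [-0.2  0.1  0. ] pos [455.    8.3 340. ] [ 3.141 -0.     3.05 ] w 91.50371629291962
[[253.85290057 200.76372554]
 [254.03329086 316.30524041]
 [120.59563158 310.22002166]]
```

View pics/w1.png

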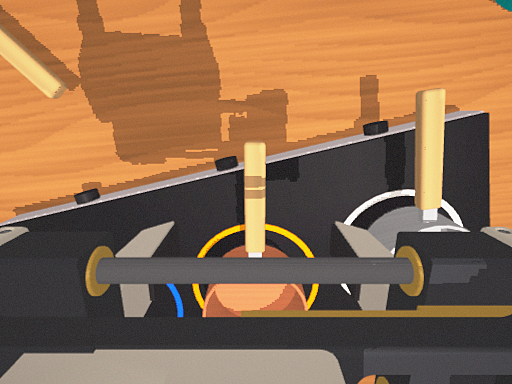

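The wrist view shows the pale copper-pan handle running straight down column 255, rows 143–250. That is 1 px from the predicted (254,201), so the jaws are centred and aligned. The steel handle at (430,150) is well clear of the fingers. Descending 99 mm.

Call:
play_rows --commands '[{"offset":[0.0005,0.0003,0.024],"twist":0},{"offset":[0,0,0.025],"twist":0},{"offset":[0,0,0.025],"twist":0},{"offset":[0,0,0.015],"twist":0},{"offset":[0,0,0.01],"twist":0}]'

```text
time: 2.55
tool_pos: [454.3, 8.9, 240.2]
tcp_rot: [3.141, -0.001, 3.052]
contact_force: [0.0, -0.5, 1.2]
grip_width: 92.1
```

Call:
play_rows --commands '[{"offset":[0,0,0],"twist":0},{"offset":[0,0,0],"twist":0}]'

```text
time: 2.75
tool_pos: [454.9, 8.7, 241.7]
tcp_rot: [3.142, 0.001, 3.053]
contact_force: [-0.3, 0.6, -0.4]
grip_width: 91.4
```

```bash
python3 - <<'E'
from h import *
plan(454.5,9,241,np.pi-.087)
o=status.get_obs();im=viewer.capture('wrist');cv2.imwrite('pics/w2.png',im[:,:,::-1])
E
```

```text
t 2.75 tool delta mm [0.4 0.3 0.7] twist deg -0.09 F [-0.3  0.6 -0.4] pos [454.9   8.7 241.7] [3.142e+00 1.000e-03 3.053e+00] w 91.44240478886645
```

View pics/w2.png

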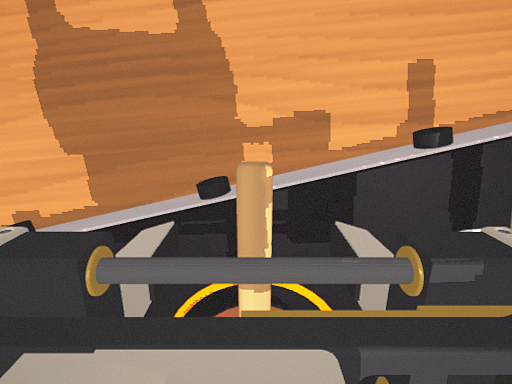

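The handle, at column 254, is centred between the fingers. Closing.

Call:
play_rows --commands '[{"offset":[0,0,0],"twist":0},{"offset":[0,0,0],"twist":0},{"offset":[0,0,0],"twist":0},{"offset":[0,0,0],"twist":0},{"offset":[0,0,0],"twist":0}]' --jaw 255

```text
time: 3.3
tool_pos: [454.6, 8.6, 241.3]
tcp_rot: [3.141, 0.0, 3.053]
contact_force: [0.1, -0.7, 0.2]
grip_width: 56.8
```

Call:
play_rows --commands '[{"offset":[0,0,0],"twist":0},{"offset":[0,0,0],"twist":0},{"offset":[0,0,0],"twist":0},{"offset":[0,0,0],"twist":0},{"offset":[0,0,0],"twist":0}]'

```text
time: 3.8
tool_pos: [454.6, 8.6, 241.2]
tcp_rot: [3.141, -0.0, 3.054]
contact_force: [0.0, -0.9, -0.2]
grip_width: 17.9
```

```bash
python3 - <<'E'
from h import *
yaw=np.pi-.087
# target: pan centre -> (590,-160) keeping yaw; shift = blue - pan
plan(454.5+23,9-158.7,241,yaw)
im=viewer.capture('top');cv2.imwrite('pics/top1.png',im[:,:,::-1]);print(status.get_obs()['moment'])
E
```

```text
t 3.8 tool delta mm [ -36.7 -155.7    0.2] twist deg -0.06 F [ 0.  -0.9 -0.2] pos [454.6   8.6 241.2] [ 3.141 -0.     3.054] w 17.888136760447306
[0.08588788 0.02195003 0.08811307]
```

The jaws stopped at 17.9 mm, which matches the 18 mm handle. I'll start the slide slowly and watch the vertical force.

Call:
play_rows --commands '[{"offset":[-0.0003,-0.0013,0],"twist":0},{"offset":[-0.0007,-0.003,0],"twist":0},{"offset":[-0.0011,-0.0047,0],"twist":0},{"offset":[-0.0014,-0.006,0],"twist":0},{"offset":[-0.0014,-0.006,0],"twist":0}]'

```text
time: 4.35
tool_pos: [457.7, -13.4, 241.2]
tcp_rot: [3.142, -0.0, 3.054]
contact_force: [-0.5, 2.0, 1.7]
grip_width: 17.6
```

```bash
python3 - <<'E'
from h import *
plan(477.5,-149.7,241,np.pi-.087);print(status.get_obs()['moment'])
im=viewer.capture('scene');cv2.imwrite('pics/scene1.png',im[:,:,::-1])
im=viewer.capture('top');cv2.imwrite('pics/s1.png',cv2.resize(np.hstack([cv2.imread('pics/top1.png')[110:270,150:380],im[110:270,150:380,::-1]]),None,fx=1.7,fy=1.7))
cv2.imwrite('pics/s2.png',cv2.resize(cv2.imread('pics/scene1.png')[140:300,110:360],None,fx=3,fy=3))
E
```

```text
t 4.35 tool delta mm [ -31.7 -134.1    0.2] twist deg -0.06 F [-0.5  2.   1.7] pos [457.7 -13.4 241.2] [ 3.142 -0.     3.054] w 17.59871176124785
[0.48027218 0.03629621 0.21206034]
```

View pics/s2.png

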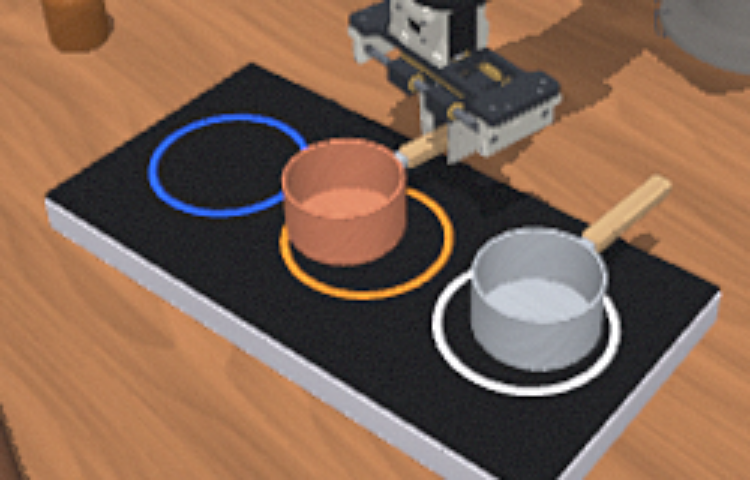

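View pics/s1.png

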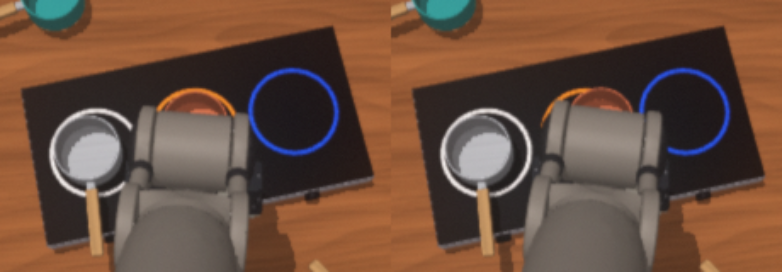

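The scene view shows the copper pan upright and moving left, at crop (345,200), with its base on the hob. The steel pan hasn't moved. Forces are about 2 N, so I'll carry on.

Call:
play_rows --commands '[{"offset":[-0.0014,-0.006,0],"twist":0},{"offset":[-0.0014,-0.006,0],"twist":0},{"offset":[-0.0014,-0.006,0],"twist":0},{"offset":[-0.0014,-0.006,0],"twist":0},{"offset":[-0.0014,-0.006,0],"twist":0}]'

```text
time: 4.95
tool_pos: [462.1, -43.9, 241.2]
tcp_rot: [3.142, -0.0, 3.053]
contact_force: [-0.6, 2.3, 0.3]
grip_width: 17.7
```

Call:
play_rows --commands '[{"offset":[-0.0014,-0.006,0],"twist":0},{"offset":[-0.0014,-0.006,0],"twist":0},{"offset":[-0.0014,-0.006,0],"twist":0},{"offset":[-0.0014,-0.006,0],"twist":0},{"offset":[-0.0014,-0.006,0],"twist":0}]'

```text
time: 5.45
tool_pos: [466.4, -74.3, 241.2]
tcp_rot: [3.141, -0.0, 3.053]
contact_force: [-0.7, 1.8, -0.0]
grip_width: 17.7
```

```bash
python3 - <<'E'
from h import *
plan(477.5,-149.7,241,np.pi-.087);print(status.get_obs()['moment'])
E
```

```text
t 5.45 tool delta mm [-17.7 -74.1   0.2] twist deg -0.06 F [-0.7  1.8 -0. ] pos [466.4 -74.3 241.2] [ 3.141 -0.     3.053] w 17.68807772370435
[0.44589092 0.08139278 0.31456095]
```

Call:
play_rows --commands '[{"offset":[-0.0014,-0.006,0],"twist":0},{"offset":[-0.0014,-0.006,0],"twist":0},{"offset":[-0.0014,-0.006,0],"twist":0},{"offset":[-0.0014,-0.006,0],"twist":0},{"offset":[-0.0014,-0.006,0],"twist":0}]'

```text
time: 5.95
tool_pos: [470.7, -104.8, 241.2]
tcp_rot: [3.141, -0.0, 3.054]
contact_force: [-0.7, 2.5, 0.2]
grip_width: 17.3
```

Call:
play_rows --commands '[{"offset":[-0.0014,-0.006,0],"twist":0},{"offset":[-0.0014,-0.006,0],"twist":0},{"offset":[-0.0014,-0.006,0],"twist":0},{"offset":[-0.0011,-0.0045,0],"twist":0},{"offset":[-0.0007,-0.003,0],"twist":0}]'

```text
time: 6.45
tool_pos: [474.4, -130.7, 241.2]
tcp_rot: [3.141, 0.0, 3.053]
contact_force: [-0.4, 2.4, 1.6]
grip_width: 17.6
```

Call:
play_rows --commands '[{"offset":[-0.0005,-0.002,0],"twist":0},{"offset":[0,0,0],"twist":0}]'

```text
time: 6.65
tool_pos: [474.8, -132.5, 241.2]
tcp_rot: [-3.141, 0.0, 3.053]
contact_force: [-0.1, 1.2, -0.3]
grip_width: 17.6
```

```bash
cat > meas.py <<'E'
from h import *
import sys
def meas(tag):
    for n in('scene','top'):
        im=viewer.capture(n);cv2.imwrite(f'pics/{n}_{tag}.png',im[:,:,::-1]);c=cam(n);H,S,V=masks(im)
        q=proj(c,[590,-160,70])[0].astype(int);near=np.zeros(H.shape,bool);near[q[1]-38:q[1]+38,q[0]-38:q[0]+38]=1
        b=near&(H>105)&(H<130)&(S>150)&(V>100);v,u=np.nonzero(b);print(n,'blue',len(u),circ(cast(c,np.c_[u,v],40)))
        cm=big(near&(H<10)&(S>115)&(V>60));k=max(cv2.findContours(cm.astype(np.uint8),0,1)[0],key=len)[:,0]
        P=cast(c,k,95);ctr=P.mean(0);e=(ctr-c[4])[:2];away=(P-ctr)[:,:2]@(e/np.linalg.norm(e))
        Q=P[away>0];print('rim',rimfit(Q),circ(Q))
        cv2.imwrite(f'pics/c_{n}_{tag}.png',cv2.resize(im[q[1]-60:q[1]+60,q[0]-60:q[0]+60,::-1],None,fx=4,fy=4,interpolation=cv2.INTER_CUBIC))
E
python3 - <<'E'
from meas import *
plan(477.5,-149.7,241,np.pi-.087);print(status.get_obs()['moment'])
meas('a')
E
```

```text
t 6.65 tool delta mm [ -4.2 -16.9   0.2] twist deg -0.08 F [-0.1  1.2 -0.3] pos [ 474.8 -132.5  241.2] [-3.141  0.     3.053] w 17.589849131269947
[0.19832597 0.0289188  0.12173183]
scene blue 256 (array([ 590.33881365, -160.02717521,   68.60864481]), np.float64(2.7200344990646266))
rim (array([ 589.2643804, -141.2988111]), np.float64(2.322149485771908)) (array([ 588.9023445 , -141.78711726,   49.42657803]), np.float64(2.2182237292469718))
top blue 121 (array([ 590.85794604, -158.25219107,   68.32846668]), np.float64(2.054725619668261))
rim (array([ 583.78944263, -146.58101605]), np.float64(2.0806983179658864)) (array([ 591.52990678, -139.42553561,   39.91382599]), np.float64(2.0974579207420585))
```

View pics/c_scene_a.png

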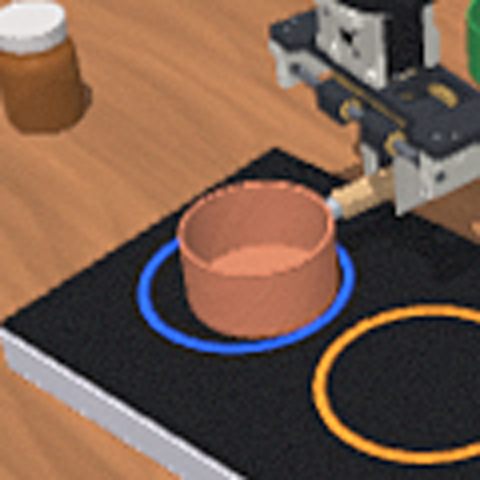

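View pics/c_top_a.png

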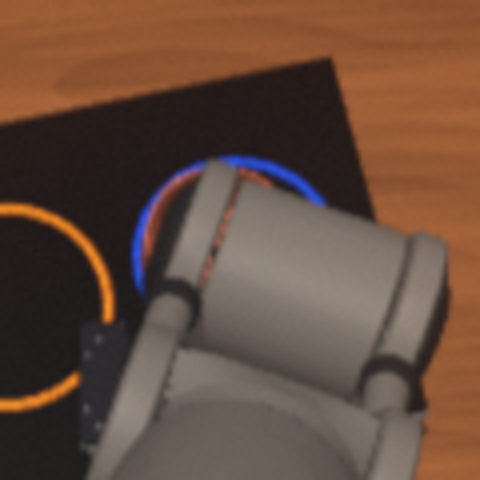

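The scene view shows the pan upright and about 18 mm short of centre: pan at (589,-141), ring at (590,-160). The arm hides most of it from the top camera, so the top rim fit here isn't usable. I'll do the last part, (+2.7, -17.8) mm.

Call:
play_rows --commands '[{"offset":[-0.001,-0.0035,0],"twist":0},{"offset":[-0.001,-0.0045,0],"twist":0},{"offset":[-0.001,-0.0045,0],"twist":0},{"offset":[-0.0008,-0.003,0],"twist":0},{"offset":[-0.0005,-0.002,0],"twist":0}]'

```text
time: 7.25
tool_pos: [477.5, -150.5, 241.2]
tcp_rot: [3.141, 0.0, 3.053]
contact_force: [-0.5, 3.0, 1.6]
grip_width: 17.6
```

Call:
play_rows --commands '[{"offset":[0,0,0],"twist":0},{"offset":[0,0,0],"twist":0},{"offset":[0,0,0],"twist":0}]'

```text
time: 7.55
tool_pos: [477.6, -150.2, 241.2]
tcp_rot: [-3.141, 0.001, 3.053]
contact_force: [0.5, 0.6, -0.9]
grip_width: 17.8
```

```bash
python3 - <<'E'
from meas import *
plan(477.5,-150.3,241,np.pi-.087);print(status.get_obs()['moment'])
meas('b')
E
```

```text
t 7.55 tool delta mm [ 0.1 -0.1  0.2] twist deg -0.08 F [ 0.5  0.6 -0.9] pos [ 477.6 -150.2  241.2] [-3.141e+00  1.000e-03  3.053e+00] w 17.844895030443062
[ 0.00758359 -0.0714785   0.11787897]
scene blue 272 (array([ 590.60283764, -160.28203308,   68.40954036]), np.float64(2.814023790956264))
rim (array([ 592.82898606, -157.81790585]), np.float64(1.53431537351668)) (array([ 592.77602166, -157.90110156,   49.89795837]), np.float64(1.5304742319942763))
top blue 166 (array([ 589.3090024 , -162.48931974,   70.73372198]), np.float64(2.3913367642521655))
rim (array([ 583.73787265, -157.44404908]), np.float64(6.073862959203037)) (array([ 573.78608743, -164.01018139,   61.13532495]), np.float64(5.893609485523942))
```

View pics/c_scene_b.png

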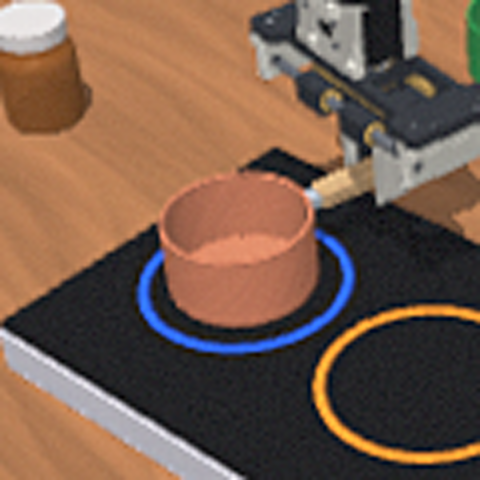

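Pan looks about centred. I'll cross-check with the base edge, casting the near arc onto z = 40 with r = 47.

```bash
python3 - <<'E'
from h import *
for f,q0 in(('scene0',[567,-1.5,70]),('scene_b',[590,-160,70])):
    im=cv2.imread(f'pics/{f}.png')[:,:,::-1].copy();c=cam('scene');H,S,V=masks(im)
    q=proj(c,q0)[0].astype(int);near=np.zeros(H.shape,bool);near[q[1]-38:q[1]+38,q[0]-38:q[0]+38]=1
    cm=big(near&(H<10)&(S>100)&(V>60));k=max(cv2.findContours(cm.astype(np.uint8),0,1)[0],key=len)[:,0]
    P=cast(c,k,40)
    # bottom arc: near camera: contour pixels at the mask's lowest 10 rows
    for dr in(8,11): 
        Q=P[k[:,1]>k[:,1].max()-dr]; print(f,dr,len(Q),rimfit(Q+0,47)[0].round(1),rimfit(Q,47)[1].round(2))
E
```

```text
scene0 8 35 [568.  -3.] 1.1
scene0 11 41 [568.   -2.9] 1.06
scene_b 8 36 [ 591.1 -161.7] 0.97
scene_b 11 42 [ 591.2 -161.7] 1.08
```

Rim and base average to about (592,-160), against the ring at (590.6,-160.2). That is within 2 mm, so I'll release.

Call:
play_rows --commands '[{"offset":[0,0,0],"twist":0},{"offset":[0,0,0],"twist":0},{"offset":[0,0,0],"twist":0},{"offset":[0,0,0],"twist":0},{"offset":[0,0,0],"twist":0}]' --jaw 0

```text
time: 8.15
tool_pos: [477.5, -150.1, 241.2]
tcp_rot: [3.142, 0.0, 3.053]
contact_force: [-0.3, 0.3, 0.2]
grip_width: 53.3
```

Call:
play_rows --commands '[{"offset":[0,0,0],"twist":0},{"offset":[0,0,0],"twist":0},{"offset":[0,0,0],"twist":0},{"offset":[0,0,0],"twist":0},{"offset":[0,0,0],"twist":0}]'

```text
time: 8.65
tool_pos: [477.5, -150.0, 241.2]
tcp_rot: [3.142, 0.0, 3.054]
contact_force: [1.3, 0.2, 0.5]
grip_width: 90.4
```

Open at 90 mm. Retreating straight up, then away to the left so the top camera sees the pan.

Call:
play_rows --commands '[{"offset":[0,0,-0.015],"twist":0},{"offset":[0,0,-0.03],"twist":0},{"offset":[0,0,-0.035],"twist":0},{"offset":[0,0,-0.035],"twist":0},{"offset":[0,0,-0.03],"twist":0}]'

```text
time: 9.15
tool_pos: [477.3, -150.0, 388.1]
tcp_rot: [-3.141, 0.001, 3.053]
contact_force: [0.0, 0.2, 0.2]
grip_width: 91.8
```

Call:
play_rows --commands '[{"offset":[0,0.04,0],"twist":0},{"offset":[0,0.04,0],"twist":0},{"offset":[0,0.04,0],"twist":0},{"offset":[0,0.04,0],"twist":0},{"offset":[0,0.04,0],"twist":0}]'

```text
time: 9.65
tool_pos: [494.9, 50.7, 386.3]
tcp_rot: [3.142, 0.0, 3.053]
contact_force: [0.7, 0.6, 0.9]
grip_width: 92.2
```

Call:
play_rows --commands '[{"offset":[0,0.04,0],"twist":0},{"offset":[0,0.04,0],"twist":0},{"offset":[0,0.04,0],"twist":0},{"offset":[0,0.04,0],"twist":0},{"offset":[0,0.04,0],"twist":0}]'

```text
time: 10.15
tool_pos: [512.5, 250.1, 386.2]
tcp_rot: [3.142, 0.0, 3.054]
contact_force: [0.6, -0.4, -0.2]
grip_width: 91.6
```

```bash
python3 - <<'E'
from meas import *
meas('d'); print(status.get_obs()['time'])
a=cv2.imread('pics/c_scene_d.png');b=cv2.imread('pics/c_top_d.png');cv2.imwrite('pics/cc_d.png',cv2.resize(np.hstack([a,b]),None,fx=.83,fy=.83))
E
```

```text
scene blue 274 (array([ 590.6097105 , -160.32461909,   68.38403222]), np.float64(2.8385723215591816))
rim (array([ 592.90898971, -157.77870149]), np.float64(1.661899503732194)) (array([ 592.73511644, -158.05700775,   49.66680332]), np.float64(1.636148050472695))
top blue 362 (array([ 590.10666896, -159.89013475,   68.57821992]), np.float64(2.487989351114736))
rim (array([ 587.11389286, -158.71194739]), np.float64(2.199636849941736)) (array([ 586.71273942, -158.47890052,   50.325113  ]), np.float64(2.224142706313501))
10.25
```

View pics/cc_d.png

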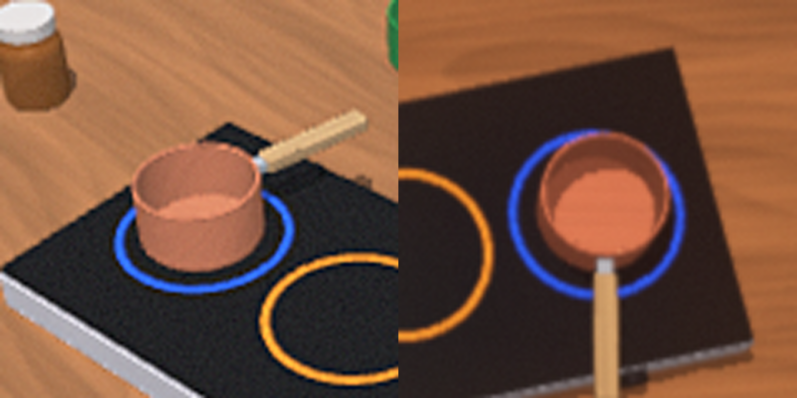

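View pics/top_d.png

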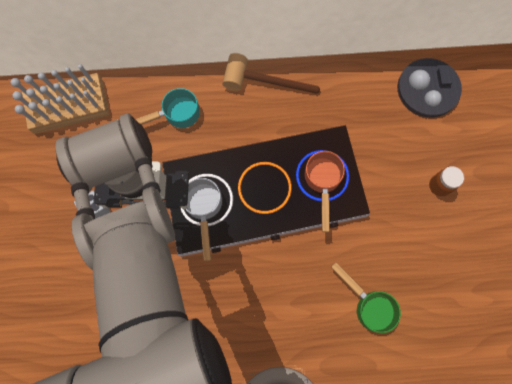

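After release, the scene and top views average the pan axis to (590,-158.2), against the ring centre at (590.3,-160.1). That is about 2 mm off, with 18 mm available. The steel pan is still at its starting pixel (203,198), and the arm is clear of everything. Letting the arm settle, then handing in.

Call:
play_rows --commands '[{"offset":[0,0,0],"twist":0},{"offset":[0,0,0],"twist":0},{"offset":[0,0,0],"twist":0}]'

```text
time: 10.55
tool_pos: [512.8, 247.2, 386.3]
tcp_rot: [-3.141, -0.0, 3.052]
contact_force: [-0.3, 0.4, 0.2]
grip_width: 92.0
```

```bash
python3 -c "
from plant import ticket
print(ticket.close_job())"
```

```text
the job is handed in; nothing more can be done
None
```

The copper pan now stands inside the blue ring. I gripped its handle, slid it about 160 mm flat along the hob at constant height, and let go. The job was handed in at 10.55 s with the gripper open and the arm clear.

**Centring:** averaged over the scene and top views, the pan's axis is about 2 mm from the ring's centre, with 18 mm available before the base reaches the line.

**Forces:** readings during the slide were about 3 N or less.

**Steel pan:** in the last top view it showed at the same pixel as at the start.

**Disagreements:** for the pan's rim, the two cameras differ by about 6 mm in x (587.1 against 592.9), so I averaged them. Before release, the base edge in the scene view put the pan about 1.5 mm from the ring's centre. While the arm blocked the top view during the slide, its rim fits were poor and I did not use them.

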